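# Shut the dust drawer and hold the spring gate at its pointer

## Robot

A 7-joint arm with a two-finger parallel gripper is mounted at the origin on the work surface. World frame = base frame: x ahead of the robot, y to its left, z up, the work surface at z = 0. Lengths are in m, angles in rad, forces in N, time in s.
With the tool pointing down it reaches from about 0.425 to 0.875 m from the base axis. Payload 4.7 kg.
Tool frame: the origin (TCP) lies on the centre line of the jaws, within the pads' length; the fingertips stand 8 mm ahead of it and the grasp point (between the pads) lies 11 mm behind it; z points along the fingers, y is the direction in which the jaws open and shut (so a half turn about z gives the same grasp; the last joint's range is limited). The gripper opens to 87 mm and grips with 3 to 60 N. Pads are 19 mm wide; open, the fingers measure 117 mm over their backs; the gripper's body (75 mm by 190 mm) begins 51 mm behind the grasp point.
Start: joints at [-1.127, 0.321, -0.07, 1.45, 0.023, 1.371, -0.057], TCP at [0.271, 0.591, 0.231] pointing down, gripper open.
Joint ranges: [-2.86, 2.86], [-0.3, 2.09], [-1.38, 1.24], [0.06, 2.45], [-1.56, 4.7], [0.09, 2.05], [-2.69, 2.69]. Speed limits (rad/s): [2.57, 2.57, 3.14, 3.14, 3.14, 3.14, 3.14].

## Interface

Orientations are given as a rotation vector (axis times angle).
In Python, from bench import status, optics, order gives the robot as it stands.
- The arm moves only by the tool step_arm, never from a script. Its argument "rows" is a list of rows, each a list of 3 entries, a list of its own where there are three numbers: the turn, a rotation vector about the tool's x, y, z in degrees, then the shift along the tool's x, y, z in mm, then the finger opening in mm, from 0 to 87. A call has 1 to 12 rows; each row shifts and turns the pose as measured when the row begins, along the tool's axes as they then stand; what a row does not reach is not made up. A row lasts 1/12 s, in which the tool goes at most 41.7 mm and 7.16 degrees, less where a joint would pass 70% of its speed; a pose out of reach is approached as far as the arm can. A call is refused whole if a number of a shift passes 41.7 or a number of a turn 7.16, either way. A call with a gripper value outside its range is refused whole. The fingers move at their own pace and stop on an object; "grip_force" is the grip in N (left out, the last holds). Time passes only in rows, so rows that do not move let the fingers close. It gives the time, the measured TCP pose, the force and the opening at its end, in the units of the state.
- status.get_state(): the state, without advancing time (a new reading comes with each control period).
- optics.get_image(name): name is "scene" or "top"; returns a dict with "frame" (384x512x3 uint8, red, green, blue), "range_z" (384x512 float32, m along the optical axis (not along the pixel's ray), 0 where there is no reading), "K" (3x3 intrinsics, pixels), "R" (3x3) and "t" (3): a world point X has camera coordinates R X + t. Camera axes: x right, y down, z forward; pixel columns grow to the right and rows downward; lengths in m; the calibration is good to about 2 mm. A picture is of the moment at which its call begins.
- order.close_job(): hands the job in, once; it reports no verdict.
The state is a dict: "time": time; "joint_positions": joint angles; "qd": joint speeds; "joint_torque": joint torques, N m; "position": TCP position; "tool_rot": TCP orientation; "ft_force": force on the tool from outside, world axes, zero at the start; "torque": the same for the moment, N m; "grip_width": opening from 0.0 (shut) to 1.0 (fully open).
Only numpy, scipy, OpenCV 4.12 (cv2) and the standard library are available. Lean on these libraries where they do the work, as an engineer would, in place of code of your own. Each camera call takes 0.05 s, during which the arm holds its last target.

## Task

The small dust collector on the shoe-repair bench is to be purged: first push its open dust drawer fully home until it clicks in. Then take the upright post of the spring-loaded gate slide on top and pull it out until the line across the slide at the post is level with the pointer beside it, and keep it there: finish while still holding the post at the pointer, because the slide springs shut when let go. Leave the shoe, the brush and the jar where they are.

Things in the scene. Friction and masses are not known exactly. Their poses are not given: they have to be found in the camera images.
- unit: Dust collector: fixed grey box 260 deep (x) x 340 wide (y) x 140 mm high. Origin: centre of its underside; -x points out of its front (to the robot), z up. Dust drawer in the front's right half (y = -80 mm). On the top's left half (y = +80) the gate slide; behind it an aluminium gate housing 100 x 100 x 20 mm high, its front edge 80 mm behind the shut slide's post.
- drawer (a joint): Dust drawer, m: 0 fully home, grows as it is pulled out along the unit's -x (to 0.13). About 1.5 N of drag; stays where it is left. A spring catch meets it at 0.011, takes about 8 N to pass, and once past 0.005 snaps it to 0 and keeps it there. Starts open, 0.04 to 0.085.
- drawer_front (a point): Centre of the flat outer face of the drawer's front panel (145 wide, 92 high, 12 mm thick, with a flush black strip, no handle). Moves with the drawer; axes as the unit's. It lies 76 mm above the bench, 64 mm below the unit's top; when home, 142 mm in front of the unit's origin.
- gate (a joint): Gate slide, m: 0 shut (as at the start), grows as it is pulled out level along the unit's -x, to a stop at 0.095. A spring pulls it shut: about 3.5 N at 0, growing by 0.7 N per 10 mm, plus about 1 N of drag.
- gate_post: Black round upright post, 22 mm diameter, 50 mm high, on the steel gate slide (44 wide, 5 mm thick): the thing to hold. Origin: centre of its foot on the slide's upper face, 151 mm above the bench; axes as the unit's. A thin black line crosses the slide through the post's centre. Within 65 mm of it nothing is higher than 5 mm above its foot.
- pointer: Small dark steel rider (16 x 18 x 10 mm) with a 3 mm wide finger pointing at the slide, fixed on the rail at the slide's left, at another place in every start, 35 to 65 mm out from the shut post. Axes as the unit's; origin at the finger's tip, 30 mm beside the slide's centre line. The slide is at the mark when the post's centre has x = 0 in this frame.
- shoe: White pointed low-heeled slingback shoe, 240 x 78 x 61 mm, loose on the bench right of the unit; bystander; origin under its middle, toe to its -x.
- brush: Shoe brush lying bristles down, wooden back, 160 x 50 x 46 mm, loose on the bench left of the unit; bystander; origin under its middle.
- jar: Amber jar of shoe cream with black lid, 56 mm diameter, 50 mm high, loose on the rear right of the unit's top; bystander; origin at the centre of its underside.

How it is judged:
On the way, in this order (a step that is already met when the one before it is completed fails the run):
1. the drawer is seated fully home (value of joint drawer below 0.003 m), for 0.2 s.
2. the gate slide is held at the pointer (x of gate_post in the frame of pointer between -0.006 and 0.006 m and contact force between the fingers and gate_post above 2 N and value of joint drawer below 0.003 m), for 0.3 s.
At the end, for the whole second after the job is handed in: The drawer is within 3 mm of home; the gate post's centre is within 6 mm of the pointer along the slide, at rest (under 20 mm/s), and the fingers hold it there against the spring with more than 2 N (all of step 2 and velocity of joint gate between -0.02 and 0.02 m/s); the arm keeps its last pose, push and grip.
It fails at once if the shoe, the brush or the jar is moved by more than 30 mm (distance of any of shoe, brush, jar from where it was at the start of the episode above 0.03 m).
It also fails if it takes over 48 s, if anything falls off the work surface, if the arm or the gripper's body presses on something with over 40 N, if the wrist force passes 120 N, or if a joint passes its speed limit or range.

## Working session

There is one attempt and no reset: what is moved stays moved. The work goes in short steps, Python scripts to look and compute and a tool call to move; the robot and the scene stay as the last step left them, time stands still between calls to the robot, and variables do not carry over. Pictures are saved under pics/ and viewed, and the job is handed in when it is done.

Besides the shell and the picture viewer there is one more tool, called after ">>>" as name(argument=value, ...) on one line, values as JSON. step_arm: Moves the arm, as the interface text tells. Its arguments: {"type":"object","properties":{"rows":{"type":"array"},"grip_force":{"type":"number"}},"required":["rows"]}

```bash
mkdir -p pics; ls; python3 - <<'E'
from bench import status, optics
import cv2,numpy as np
for n in ("scene","top"):
    d=optics.get_image(n); cv2.imwrite(f"pics/{n}0.png",d["frame"][:,:,::-1]); np.savez(f"{n}0.npz",**d)
    print(n,d["K"].tolist(),(-d["R"].T@d["t"]).round(3))
s=status.get_state();print({k:np.round(v,3).tolist() for k,v in s.items()})
E
```

```text
pics
scene [[446.4881305191843, 0.0, 255.4583586558799], [0.0, 446.4881305191843, 196.57972859003544], [0.0, 0.0, 1.0]] [0.807 0.352 1.278]
top [[493.57290819265495, 0.0, 249.39251355472925], [0.0, 493.57290819265495, 194.4070304686936], [0.0, 0.0, 1.0]] [0.465 0.03  1.322]
{'time': 0.1, 'joint_positions': [-1.127, 0.322, -0.07, 1.452, 0.023, 1.371, -0.057], 'qd': [-0.001, -0.002, 0.002, -0.002, -0.0, 0.001, -0.001], 'joint_torque': [-0.0, -49.257, -0.406, -31.34, -0.064, 0.04, 0.0], 'position': [0.271, 0.59, 0.23], 'tool_rot': [-0.67, -3.069, 0.003], 'ft_force': [-0.708, 0.34, 0.352], 'torque': [-0.026, -0.002, -0.025], 'grip_width': 1.003}
```

View pics/scene0.png

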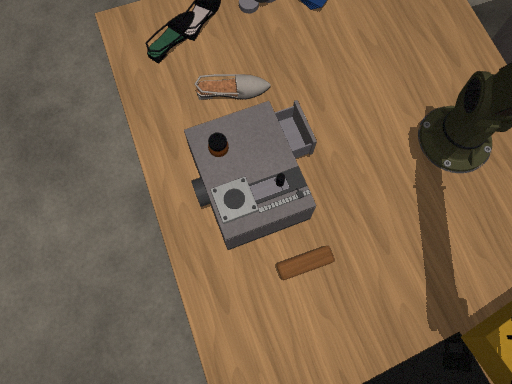

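View pics/top0.png

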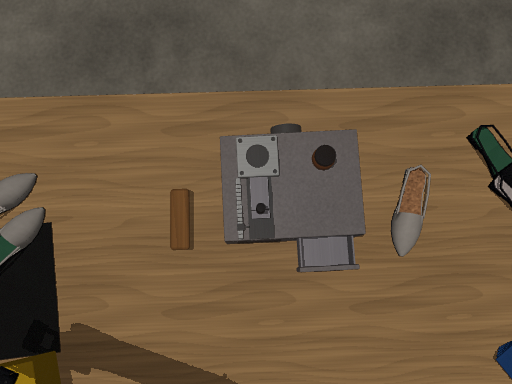

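```bash
python3 - <<'E'
import cv2
a=cv2.imread("pics/top0.png")[120:280,210:370]
cv2.imwrite("pics/topz.png",cv2.resize(a,(600,600),interpolation=cv2.INTER_CUBIC)[:, :])
a=cv2.imread("pics/top0.png")[170:245,215:290]
b=cv2.imread("pics/scene0.png")[160:235,245:320]
cv2.imwrite("pics/z2.png",cv2.hconcat([cv2.resize(a,(400,400),interpolation=cv2.INTER_CUBIC),cv2.resize(b,(400,400),interpolation=cv2.INTER_CUBIC)]))
E
```

```text
(no output)
```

View pics/topz.png

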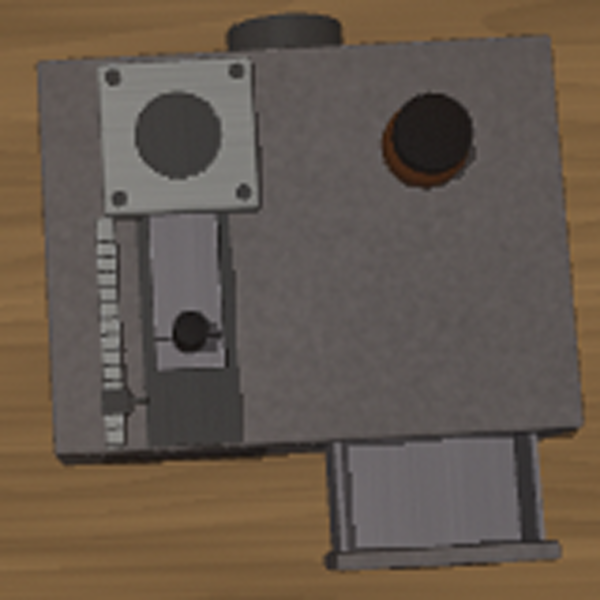

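View pics/z2.png

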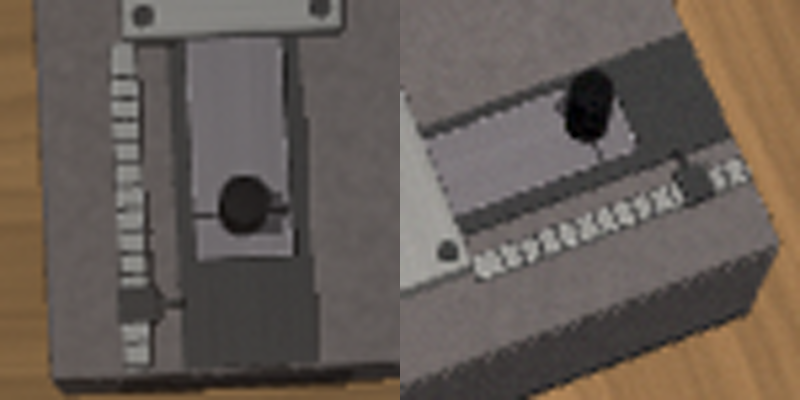

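```bash
cat > h.py <<'E'
import numpy as np,cv2
def load(n): return dict(np.load(n))
def ray(d,u,v,z):
    c=-d["R"].T@d["t"]; r=d["R"].T@np.linalg.solve(d["K"],[u,v,1.0]); return c+r*(z-c[2])/r[2]
def cloud(d):
    h,w=d["range_z"].shape; v,u=np.mgrid[:h,:w]; Z=d["range_z"]
    P=np.stack([(u-d["K"][0,2])/d["K"][0,0]*Z,(v-d["K"][1,2])/d["K"][1,1]*Z,Z],-1)
    P=(P-d["t"])@d["R"]; P[Z<=0]=np.nan; return P
E
python3 - <<'E'
from h import *
for n in("top0.npz","scene0.npz"):
    d=load(n);P=cloud(d)
    m=(abs(P[...,2]-0.140)<0.012)&(P[...,0]<1.1)&(P[...,0]>.3)&(abs(P[...,1])<.5)
    m=m.astype(np.uint8); k,l,s,_=cv2.connectedComponentsWithStats(m); i=1+np.argmax(s[1:,4]); 
    cs,_=cv2.findContours((l==i).astype(np.uint8),cv2.RETR_EXTERNAL,cv2.CHAIN_APPROX_NONE)
    c=max(cs,key=cv2.contourArea)[:,0]
    pts=np.array([ray(d,u,v,.14)[:2] for u,v in c],np.float32)
    r=cv2.minAreaRect(pts*1000);print(n,r,cv2.boxPoints(r).round(0).tolist())
    # drawer front top edge z ~0.122 ; 
    if n[0]=='t':
        m2=(abs(P[...,2]-.122)<.006)&(P[...,0]<.62)&(P[...,0]>.3)&(abs(P[...,1])<.5)
        q=P[m2];print(len(q),q.min(0),q.max(0))
    m3=(P[...,2]>.185)&(P[...,2]<.215)&(P[...,0]>.4)&(abs(P[...,1])<.3)
    q=P[m3];print("high",len(q),np.median(q,0), np.argwhere(m3).mean(0))
d=load("top0.npz")
o=lambda x,y:(215+(x+.5)/5.3333-.5,170+(y+.5)/5.3333-.5)
print("tip",ray(d,*o(185,303),.151),"lineL",ray(d,*o(193,216),.151),"lineR",ray(d,*o(290,209),.151),"post top",ray(d,*o(245,202),.201))
d=load("scene0.npz"); o=lambda x,y:(245+(x+.5)/5.3333-.5,160+(y+.5)/5.3333-.5)
print("tip",ray(d,*o(275,153),.151),"lineL",ray(d,*o(201,159),.151),"post top",ray(d,*o(194,85),.201))
E
```

```text
top0.npz ((659.7562255859375, -78.17778015136719), (259.1763610839844, 338.54376220703125), 1.4172754287719727) [[526.0, 88.0], [534.0, -251.0], [793.0, -244.0], [785.0, 94.0]]
312 [ 0.44959081 -0.25071962  0.11607664] [0.53498982 0.07657961 0.12797326]
high 384 [ 0.71493783 -0.15188276  0.1888192 ] [164.70572917 312.76302083]
scene0.npz ((663.4257202148438, -78.07818603515625), (260.0063171386719, 342.6767578125), 1.3199745416641235) [[530.0, 90.0], [537.0, -252.0], [797.0, -246.0], [789.0, 96.0]]
high 322 [ 0.71825266 -0.15203779  0.19052612] [148.1242236  229.67391304]
tip [0.55894446 0.02668615 0.151     ] lineL [0.59779237 0.02201272 0.151     ] lineR [ 0.59972336 -0.02147263  0.151     ] post top [ 5.97534865e-01 -1.02465360e-04  2.01000000e-01]
tip [0.56517057 0.02770468 0.151     ] lineL [0.60118921 0.01810294 0.151     ] post top [ 0.59996702 -0.00346936  0.201     ]
```

>>> step_arm(rows=[[[0,0,-6.5],[0,0,-10],85],[[0,0,-6.5],[0,0,-10],60],[[0,0,-6.5],[0,0,-10],30],[[0,0,-6.5],[0,0,-10],0],[[0,0,0],[-15,-30,0],0],[[0,0,0],[-15,-30,0],0],[[0,0,0],[-15,-30,0],0],[[0,0,0],[-15,-30,0],0],[[0,0,0],[-15,-30,0],0],[[0,0,0],[-15,-30,0],0],[[0,0,0],[-15,-30,0],0],[[0,0,0],[-15,-30,0],0]], grip_force=20)

```text
time: 1.1
position: [0.3979, 0.3529, 0.2627]
tool_rot: [0.104, -3.127, 0.015]
ft_force: [1.2, 1.0, 0.5]
grip_width: 0.224
```

```bash
cat > st.py <<'E'
from bench import status
import numpy as np
from scipy.spatial.transform import Rotation as Ro
s=status.get_state();th=.0239;o=np.array([.6615,-.078])
p=np.array(s["position"]);R=Ro.from_rotvec(s["tool_rot"]).as_matrix()
d=p[:2]-o;c,n=np.cos(th),np.sin(th)
U=np.array([[c,n],[-n,c]])
print("t",round(s["time"],2),"p",p.round(4),"unit",(U@d).round(4),"F",np.round(s["ft_force"],2),"g",round(float(s["grip_width"])*87,1))
print("tool x,z in world",R[:,0].round(3),R[:,2].round(3),"unit yaw err deg",round(np.degrees(np.arctan2(-R[1,0],-R[0,0])-th),2), "q",np.round(s["joint_positions"],2))
E
python3 st.py
```

```text
t 1.1 p [0.3979 0.3529 0.2627] unit [-0.2532  0.4371] F [1.19 0.96 0.48] g 19.5
tool x,z in world [-0.998 -0.067  0.013] [-0.012 -0.01  -1.   ] unit yaw err deg 2.45 q [-0.79  0.07  0.02  1.68 -0.    1.4   0.86]
```

>>> step_arm(rows=[[[0,0,2.4],[-15,-32,0],0],[[0,0,0],[-15,-32,0],0],[[0,0,0],[-15,-32,0],0],[[0,0,0],[-15,-32,0],0],[[0,0,0],[-15,-32,0],0],[[0,0,0],[-10,-32,0],0],[[0,0,0],[8,-36,0],0],[[0,0,0],[12,-36,0],0],[[0,0,0],[12,-36,0],0],[[0,0,0],[12,-36,0],0],[[0,0,0],[12,-36,0],0],[[0,0,0],[12,-36,0],0]])

```text
time: 2.1
position: [0.4261, -0.0756, 0.2617]
tool_rot: [0.033, -3.124, 0.02]
ft_force: [1.4, -0.5, 0.5]
grip_width: 0.007
```

```bash
python3 st.py
```

```text
t 2.1 p [ 0.4261 -0.0756  0.2617] unit [-0.2353  0.008 ] F [ 1.43 -0.47  0.54] g 0.6
tool x,z in world [-1.    -0.021  0.018] [-0.018 -0.013 -1.   ] unit yaw err deg -0.16 q [-0.38 -0.18  0.43  1.91  0.09  1.42  1.62]
```

>>> step_arm(rows=[[[-0.7,-1,0],[8,-30,0],0],[[0,0,0],[8,-30,0],0],[[0,0,0],[8,-28,0],0],[[0,0,0],[0,0,20],0],[[0,0,0],[0,0,30],0],[[0,0,0],[0,0,30],0],[[0,0,0],[0,0,30],0],[[0,0,0],[0,0,20],0],[[0,0,0],[0,0,15],0],[[0,0,0],[0,0,0],0]])

```text
time: 2.93
position: [0.3964, -0.1801, 0.112]
tool_rot: [0.001, 3.135, 0.003]
ft_force: [-1.5, -0.8, -0.2]
grip_width: 0.006
```

```bash
python3 st.py
```

```text
t 2.93 p [ 0.3964 -0.1801  0.112 ] unit [-0.2674 -0.0958] F [-1.54 -0.77 -0.15] g 0.5
tool x,z in world [-1.     0.001 -0.006] [ 0.006  0.002 -1.   ] unit yaw err deg -1.4 q [-0.28 -0.08  0.64  2.13  0.05  1.07  1.9 ]
```

>>> step_arm(rows=[[[0,0,-1.4],[0,14,13],0],[[0,0,0],[0,2,2],0],[[0,0,0],[-15,0,0],0],[[0,0,0],[-15,0,0],0],[[0,0,0],[-12,0,0],0],[[0,0,0],[-10,0,0],0],[[0,0,0],[-10,0,0],0],[[0,0,0],[-10,0,0],0],[[0,0,0],[-8,0,0],0],[[0,0,0],[0,0,0],0]])

```text
time: 3.77
position: [0.4793, -0.1626, 0.101]
tool_rot: [-0.035, 3.138, 0.005]
ft_force: [0.3, 0.0, 0.4]
grip_width: 0.001
```

```bash
python3 st.py
```

```text
t 3.77 p [ 0.4793 -0.1626  0.101 ] unit [-0.1841 -0.0803] F [0.31 0.03 0.45] g 0.1
tool x,z in world [-1.    -0.022 -0.003] [ 0.003  0.004 -1.   ] unit yaw err deg -0.09 q [-0.3   0.13  0.62  1.98 -0.09  1.05  1.95]
```

>>> step_arm(rows=[[[0,0,0],[-8,0,0],0],[[0,0,0],[-8,0,0],0],[[0,0,0],[-6,0,0],0],[[0,0,0],[-5,0,0],0],[[0,0,0],[-4,0,0],0],[[0,0,0],[-4,0,0],0],[[0,0,0],[0,0,0],0]])

```text
time: 4.35
position: [0.5087, -0.1622, 0.1013]
tool_rot: [0.032, -3.124, -0.014]
ft_force: [0.9, 0.7, 0.4]
grip_width: 0.007
```

```bash
python3 st.py; python3 - <<'E'
from bench import optics
import cv2,numpy as np
for n in ("scene","top"):
    d=optics.get_image(n);np.savez(f"{n}1.npz",**d)
    cv2.imwrite(f"pics/{n}1.png",d["frame"][:,:,::-1])
E
```

```text
t 4.35 p [ 0.5087 -0.1622  0.1013] unit [-0.1548 -0.0806] F [0.92 0.68 0.39] g 0.6
tool x,z in world [-1.    -0.02   0.017] [-0.017  0.009 -1.   ] unit yaw err deg -0.21 q [-0.29  0.22  0.62  1.9  -0.14  1.09  1.98]
```

View pics/scene1.png

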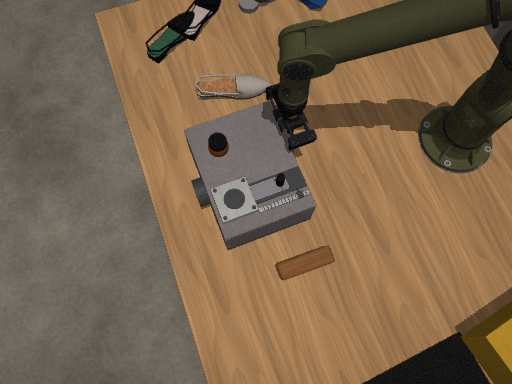

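>>> step_arm(rows=[[[0,0,0],[-4,0,0],0],[[0,0,0],[-4,0,0],0]])

```text
time: 4.62
position: [0.5112, -0.1626, 0.1011]
tool_rot: [0.03, -3.113, -0.017]
ft_force: [-19.4, 1.0, 15.2]
grip_width: 0.005
```

>>> step_arm(rows=[[[0,0,0],[-4,0,0],0],[[0,0,0],[-4,0,0],0]])

```text
time: 4.78
position: [0.5108, -0.1627, 0.1008]
tool_rot: [0.027, -3.094, -0.024]
ft_force: [-14.1, 2.1, 11.7]
grip_width: 0.008
```

```bash
python3 st.py
```

```text
t 4.78 p [ 0.5108 -0.1627  0.1008] unit [-0.1527 -0.081 ] F [-14.14   2.13  11.69] g 0.7
tool x,z in world [-0.999 -0.018  0.047] [-0.048  0.015 -0.999] unit yaw err deg -0.35 q [-0.28  0.25  0.61  1.87 -0.16  1.13  1.98]
```

>>> step_arm(rows=[[[0,0,0],[10,0,0],0],[[0,-2.7,0],[30,0,0],0],[[0,0,0],[40,0,0],0],[[0,0,0],[0,0,-20],0],[[0,0,0],[0,0,-40],0],[[0,0,0],[0,0,-40],30],[[0,0,0],[0,0,-40],60],[[0,0,0],[0,0,-20],60]])

```text
time: 5.45
position: [0.4198, -0.1644, 0.2562]
tool_rot: [0.025, -3.124, -0.029]
ft_force: [0.7, 0.0, -0.2]
grip_width: 0.147
```

```bash
python3 st.py; python3 - <<'E'
from bench import optics
from h import *
for n in ("scene","top"):
    d=optics.get_image(n);np.savez(f"{n}2.npz",**d)
    cv2.imwrite(f"pics/{n}2.png",d["frame"][:,:,::-1])
a=cv2.imread("pics/top2.png")[170:260,215:370]
cv2.imwrite("pics/top2z.png",cv2.resize(a,(775,450),interpolation=cv2.INTER_CUBIC))
a=cv2.imread("pics/scene2.png")[90:250,180:330]
cv2.imwrite("pics/scene2z.png",cv2.resize(a,(562,600),interpolation=cv2.INTER_CUBIC))
E
```

```text
t 5.45 p [ 0.4198 -0.1644  0.2562] unit [-0.2437 -0.0806] F [ 0.65  0.05 -0.22] g 12.7
tool x,z in world [-1.    -0.016  0.017] [-0.017  0.019 -1.   ] unit yaw err deg -0.44 q [-0.33 -0.15  0.6   1.88  0.07  1.41  1.84]
```

View pics/top2z.png

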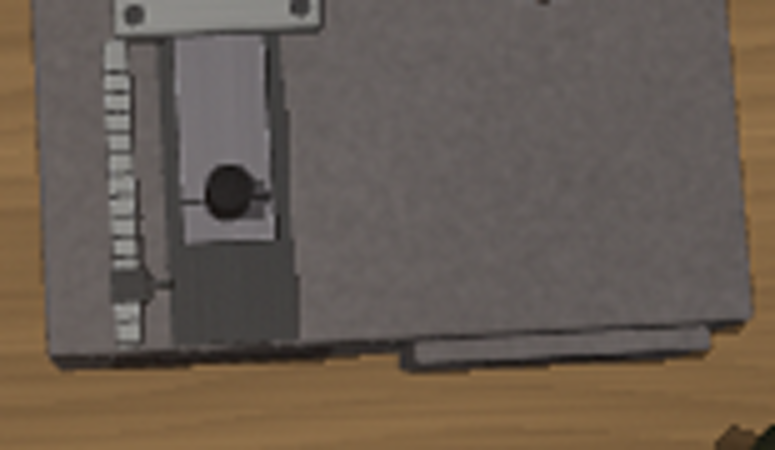

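View pics/scene2z.png

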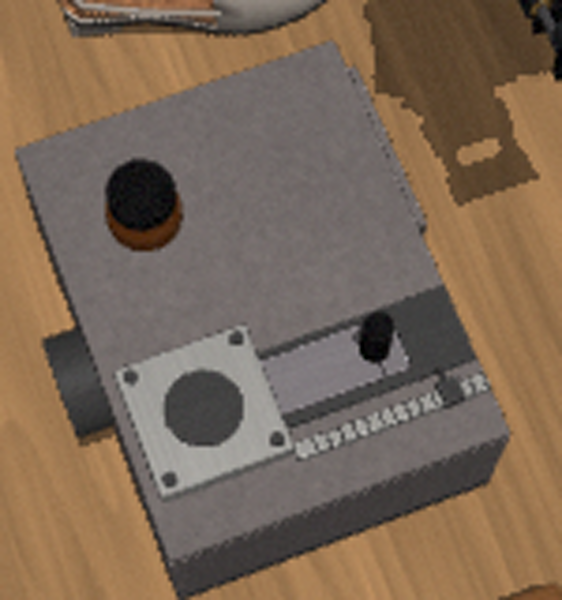

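```bash
python3 - <<'E'
from h import *
th=.0239;U=np.array([[np.cos(th),np.sin(th)],[-np.sin(th),np.cos(th)]]);O=[.6615,-.078]
f=lambda p:(U@(p[:2]-O)).round(4)
d=load("top2.npz");o=lambda x,y:(215+(x+.5)/5-.5,170+(y+.5)/5-.5)
print("outer edge",f(ray(d,*o(560,358),.122)),"unit front top edge",f(ray(d,*o(200,346),.14)))
print("tip",f(ray(d,*o(172,284),.151)),"line",f(ray(d,*o(185,203),.151)),f(ray(d,*o(269,197),.151)),"post",f(ray(d,*o(229,191),.201)),"slide end",f(ray(d,*o(230,242),.151)))
d=load("scene2.npz");o=lambda x,y:(180+(x+.5)/3.747-.5,90+(y+.5)/3.75-.5)
print("tip",f(ray(d,*o(437,373),.151)),"line",f(ray(d,*o(384,373),.151)),"post",f(ray(d,*o(378,321),.201)))
P=cloud(load("top2.npz"));q=P[(abs(P[...,2]-.122)<.006)&(P[...,0]<.56)&(P[...,0]>.45)&(abs(P[...,1]+.15)<.06)]
print(len(q),q.min(0),np.percentile(q[:,0],[5,50,95]) if len(q) else 0)
E
```

```text
outer edge [-0.1433 -0.0783] unit front top edge [-0.1294  0.0959]
tip [-0.1     0.1078] line [-0.0617  0.0996] [-0.0609  0.0594] post [-0.0628  0.0797] slide end [-0.0814  0.0792]
tip [-0.0931  0.1102] line [-0.0579  0.0966] post [-0.059   0.0748]
231 [ 0.5196775  -0.20949346  0.11604671] [0.52078955 0.52615016 0.53187617]
```

>>> step_arm(rows=[[[1.1,-1,-0.4],[-20,18,0],70],[[0,0,0],[-20,18,0],70],[[0,0,0],[-20,18,0],70],[[0,0,0],[-20,18,0],70],[[0,0,0],[-20,18,0],70],[[0,0,0],[-20,18,0],70],[[0,0,0],[-20,18,0],70],[[0,0,0],[-20,18,0],70],[[0,0,0],[-10,8,0],70],[[0,0,0],[0,0,0],70]])

```text
time: 6.38
position: [0.5954, -0.0031, 0.2493]
tool_rot: [-0.028, 3.131, 0.004]
ft_force: [-0.7, -0.2, 0.6]
grip_width: 0.8
```

```bash
python3 st.py
```

```text
t 6.38 p [ 0.5954 -0.0031  0.2493] unit [-0.0643  0.0764] F [-0.65 -0.18  0.6 ] g 69.6
tool x,z in world [-1.    -0.018 -0.011] [ 0.011  0.003 -1.   ] unit yaw err deg -0.34 q [-0.45  0.2   0.48  1.59 -0.1   1.37  1.63]
```

>>> step_arm(rows=[[[0,0.6,-0.3],[-3,2.5,20],70],[[0,0,0],[0,0,20],70],[[0,0,0],[0,0,18],70],[[0,0,0],[0,0,14],70],[[0,0,0],[0,0,6],70],[[0,0,0],[0,0,0],70]])

```text
time: 6.88
position: [0.5961, -0.0031, 0.1636]
tool_rot: [0.035, -3.139, 0.0]
ft_force: [-0.3, 0.4, 0.3]
grip_width: 0.804
```

```bash
python3 st.py
```

```text
t 6.88 p [ 0.5961 -0.0031  0.1636] unit [-0.0636  0.0765] F [-0.3   0.4   0.32] g 70.0
tool x,z in world [-1.    -0.022  0.003] [-0.003 -0.    -1.   ] unit yaw err deg -0.11 q [-0.44  0.26  0.48  1.69 -0.13  1.22  1.66]
```

Slightly low; raise 5 mm, correct y and close.

>>> step_arm(rows=[[[0,0,0],[-3,2,-6],70],[[0,0,0],[0,0,0],40],[[0,0,0],[0,0,0],20],[[0,0,0],[0,0,0],10],[[0,0,0],[0,0,0],10],[[0,0,0],[0,0,0],10],[[0,0,0],[0,0,0],10],[[0,0,0],[0,0,0],10]], grip_force=35)

```text
time: 7.55
position: [0.6012, -0.0024, 0.1749]
tool_rot: [-0.031, 3.137, 0.001]
ft_force: [-0.1, -0.2, 0.4]
grip_width: 0.365
```

```bash
python3 st.py
```

```text
t 7.55 p [ 0.6012 -0.0024  0.1749] unit [-0.0585  0.077 ] F [-0.09 -0.19  0.39] g 31.7
tool x,z in world [-1.    -0.02  -0.005] [ 0.005  0.001 -1.   ] unit yaw err deg -0.22 q [-0.44  0.26  0.48  1.67 -0.13  1.23  1.65]
```

>>> step_arm(rows=[[[0,0,0],[2,1,4],10],[[0,0,0],[0,0,0],10],[[0,0,0],[0,0,0],10],[[0,0,0],[0,0,0],10]])

```text
time: 7.88
position: [0.5994, -0.0003, 0.1709]
tool_rot: [-0.033, 3.135, 0.003]
ft_force: [-0.8, 0.1, 0.5]
grip_width: 0.24
```

```bash
python3 st.py
```

```text
t 7.88 p [ 5.994e-01 -3.000e-04  1.709e-01] unit [-0.0602  0.0791] F [-0.83  0.08  0.53] g 20.9
tool x,z in world [-1.    -0.021 -0.006] [ 0.006  0.002 -1.   ] unit yaw err deg -0.18 q [-0.45  0.26  0.47  1.68 -0.13  1.22  1.65]
```

>>> step_arm(rows=[[[0,0,0],[0,0,0],10],[[0,0,0],[6,0,0],10],[[0,0,0],[6,0,0],10],[[0,0,0],[6,0,0],10],[[0,0,0],[6,0,0],10],[[0,0,0],[6,0,0],10]])

```text
time: 8.38
position: [0.574, -0.0009, 0.1709]
tool_rot: [-0.032, 3.12, 0.001]
ft_force: [6.8, 1.4, -2.4]
grip_width: 0.245
```

```bash
python3 st.py
```

```text
t 8.38 p [ 0.574  -0.0009  0.1709] unit [-0.0857  0.0791] F [ 6.81  1.42 -2.41] g 21.4
tool x,z in world [-1.    -0.021 -0.021] [ 0.021  0.001 -1.   ] unit yaw err deg -0.19 q [-0.47  0.19  0.47  1.76 -0.09  1.19  1.62]
```

>>> step_arm(rows=[[[0,0.8,0],[6,0,0],10],[[0,0.5,0],[5,0,0],10],[[0,0,0],[1,0,0],10],[[0,0,0],[0,0,0],10]])

```text
time: 8.72
position: [0.5643, -0.0012, 0.1709]
tool_rot: [-0.032, 3.131, 0.001]
ft_force: [4.7, -0.3, -3.5]
grip_width: 0.243
```

```bash
python3 st.py; python3 - <<'E'
from bench import optics
from h import *
for n in ("scene","top"):
    d=optics.get_image(n);np.savez(f"{n}3.npz",**d)
    cv2.imwrite(f"pics/{n}3.png",d["frame"][:,:,::-1])
a=cv2.imread("pics/top3.png")[170:250,215:295]
b=cv2.imread("pics/scene3.png")[160:240,240:320]
cv2.imwrite("pics/z3.png",cv2.hconcat([cv2.resize(a,(400,400),interpolation=cv2.INTER_CUBIC),cv2.resize(b,(400,400),interpolation=cv2.INTER_CUBIC)]))
E
```

```text
t 8.72 p [ 0.5643 -0.0012  0.1709] unit [-0.0954  0.0791] F [ 4.68 -0.29 -3.46] g 21.1
tool x,z in world [-1.    -0.02  -0.011] [ 0.011  0.001 -1.   ] unit yaw err deg -0.2 q [-0.47  0.18  0.47  1.77 -0.09  1.2   1.62]
```

View pics/z3.png

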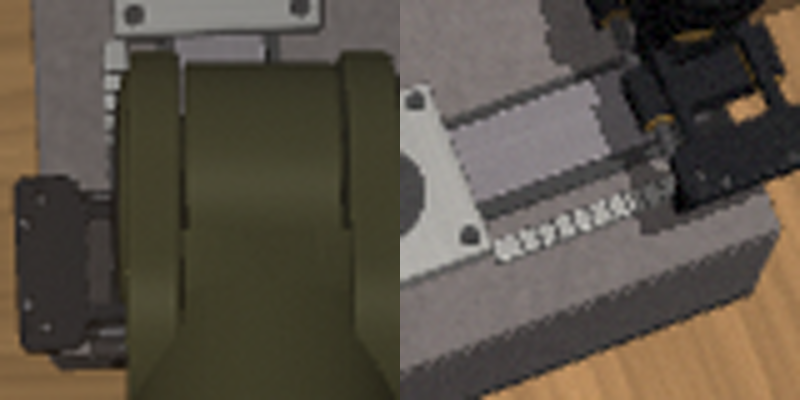

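```bash
python3 - <<'E'
from h import *
th=.0239;c,s=np.cos(th),np.sin(th)
def w(ux,uy): return np.array([.6615+c*ux-s*uy,-.078+s*ux+c*uy])
def prof(d,uy,xs,z):
    X=np.array([[*w(x,uy),z] for x in xs]);p=(X@d["R"].T+d["t"])@d["K"].T;p=(p[:,:2]/p[:,2:]).astype(np.float32)
    g=cv2.cvtColor(d["frame"],cv2.COLOR_RGB2GRAY)
    return cv2.remap(g,p[None,:,0],p[None,:,1],cv2.INTER_LINEAR)[0].astype(int)
xs=np.arange(-.115,-.040,.002)
print((xs*1000).round().astype(int).tolist())
for n in("top0","top2","scene0","scene2"):
    d=load(n+".npz")
    print(n)
    for y in(.093,.096,.098,.100,.109,.111,.113,.115): print(y,prof(d,y,xs,.151).tolist())
E
```

```text
[-115, -113, -111, -109, -107, -105, -103, -101, -99, -97, -95, -93, -91, -89, -87, -85, -83, -81, -79, -77, -75, -73, -71, -69, -67, -65, -63, -61, -59, -57, -55, -53, -51, -49, -47, -45, -43, -41]
top0
0.093 [63, 63, 63, 63, 62, 62, 62, 62, 62, 62, 63, 64, 63, 62, 62, 62, 62, 80, 102, 109, 109, 109, 109, 109, 109, 111, 93, 70, 109, 111, 110, 110, 110, 110, 109, 108, 109, 110]
0.096 [62, 62, 62, 61, 62, 61, 62, 62, 62, 62, 62, 62, 63, 63, 62, 61, 60, 82, 102, 109, 109, 109, 108, 109, 110, 112, 94, 60, 106, 109, 109, 109, 108, 108, 109, 108, 109, 109]
0.098 [64, 63, 63, 62, 63, 63, 64, 64, 64, 65, 65, 64, 65, 64, 63, 62, 61, 85, 104, 111, 111, 111, 111, 111, 112, 113, 98, 58, 106, 111, 111, 110, 110, 110, 110, 110, 111, 111]
0.1 [64, 64, 64, 64, 63, 63, 64, 64, 64, 63, 63, 63, 64, 63, 62, 63, 62, 85, 100, 102, 100, 97, 96, 96, 97, 99, 89, 56, 95, 99, 98, 105, 119, 123, 118, 117, 117, 116]
0.109 [72, 68, 71, 72, 75, 77, 68, 47, 50, 72, 76, 71, 68, 72, 74, 75, 75, 77, 75, 72, 71, 72, 74, 72, 70, 71, 71, 73, 74, 73, 73, 73, 74, 76, 70, 71, 74, 74]
0.111 [90, 91, 94, 95, 96, 97, 86, 53, 
[... 3889 characters left out ...]
109 [64, 58, 68, 65, 54, 59, 66, 68, 59, 56, 48, 44, 49, 65, 69, 59, 53, 59, 68, 66, 60, 66, 71, 73, 59, 70, 68, 58, 54, 66, 72, 63, 63, 66, 73, 64, 65, 71]
0.111 [91, 87, 84, 83, 86, 84, 76, 86, 78, 61, 45, 62, 84, 98, 85, 82, 84, 72, 78, 88, 94, 87, 84, 94, 96, 97, 84, 87, 90, 87, 87, 88, 88, 74, 84, 91, 96, 88]
0.113 [110, 105, 104, 107, 108, 105, 101, 112, 95, 60, 58, 80, 108, 107, 106, 110, 108, 100, 103, 110, 110, 107, 105, 109, 110, 111, 110, 113, 112, 107, 109, 108, 105, 100, 106, 109, 109, 105]
0.115 [111, 111, 110, 109, 110, 108, 101, 94, 94, 63, 58, 72, 102, 103, 109, 111, 111, 111, 112, 111, 110, 111, 111, 111, 113, 113, 112, 112, 116, 113, 110, 109, 108, 108, 108, 111, 112, 111]
```

>>> step_arm(rows=[[[0,0.5,0],[4,0,0],10],[[0,0,0],[0,0,0],10],[[0,0,0],[0,0,0],10],[[0,0,0],[0,0,0],10]])

```text
time: 9.15
position: [0.5635, -0.0012, 0.1709]
tool_rot: [-0.032, 3.127, 0.001]
ft_force: [5.0, 0.3, -3.1]
grip_width: 0.241
```

```bash
python3 st.py
```

```text
t 9.15 p [ 0.5635 -0.0012  0.1709] unit [-0.0961  0.0791] F [ 4.99  0.3  -3.09] g 21.0
tool x,z in world [-1.    -0.02  -0.014] [ 0.014  0.001 -1.   ] unit yaw err deg -0.2 q [-0.47  0.17  0.47  1.78 -0.08  1.2   1.62]
```

>>> step_arm(rows=[[[0,0.6,0],[3,0,0],10],[[0,0.2,0],[2,0,0],10],[[0,0,0],[2,0,0],10],[[0,0,0],[1,0,0],10]])

```text
time: 9.48
position: [0.5601, -0.0013, 0.1709]
tool_rot: [-0.032, 3.126, -0.0]
ft_force: [6.5, 1.0, -2.9]
grip_width: 0.243
```

```bash
python3 st.py
```

```text
t 9.48 p [ 0.5601 -0.0013  0.1709] unit [-0.0995  0.0791] F [ 6.54  0.99 -2.93] g 21.1
tool x,z in world [-1.    -0.02  -0.015] [ 0.015  0.    -1.   ] unit yaw err deg -0.2 q [-0.47  0.16  0.47  1.79 -0.08  1.2   1.61]
```

>>> step_arm(rows=[[[0,0.1,0],[0.5,0,0],10],[[0,0.1,0],[0.5,0,0],10],[[0,0.1,0],[0.5,0,0],10],[[0,0.1,0],[0.5,0,0],10],[[0,0.1,0],[0.5,0,0],10]])

```text
time: 9.9
position: [0.5605, -0.0013, 0.1709]
tool_rot: [-0.032, 3.122, -0.0]
ft_force: [5.9, -0.1, -3.2]
grip_width: 0.244
```

```bash
python3 st.py; python3 - <<'E'
from bench import optics
from h import *
for n in ("scene","top"):
    d=optics.get_image(n);np.savez(f"{n}4.npz",**d)
    cv2.imwrite(f"pics/{n}4.png",d["frame"][:,:,::-1])
a=cv2.imread("pics/scene4.png")[170:230,260:330]
cv2.imwrite("pics/z4.png",cv2.resize(a,(700,600),interpolation=cv2.INTER_CUBIC))
E
python3 st.py
```

```text
t 9.9 p [ 0.5605 -0.0013  0.1709] unit [-0.0991  0.0791] F [ 5.85 -0.12 -3.22] g 21.2
tool x,z in world [-1.    -0.02  -0.019] [ 0.019  0.    -1.   ] unit yaw err deg -0.2 q [-0.47  0.16  0.47  1.79 -0.08  1.19  1.61]
t 10.0 p [ 0.5605 -0.0013  0.1709] unit [-0.0991  0.0791] F [ 4.33 -0.25 -2.  ] g 21.2
tool x,z in world [-1.    -0.02  -0.019] [ 0.019  0.    -1.   ] unit yaw err deg -0.2 q [-0.47  0.16  0.47  1.79 -0.08  1.19  1.61]
```

View pics/z4.png

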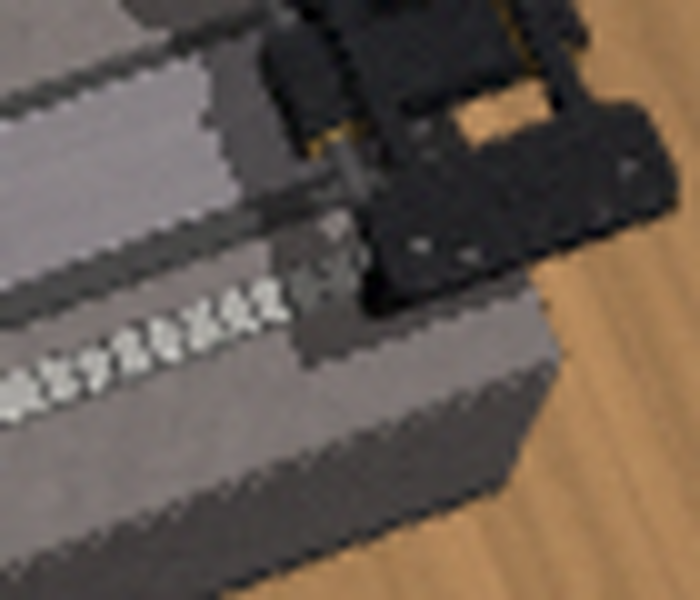

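View pics/scene4.png

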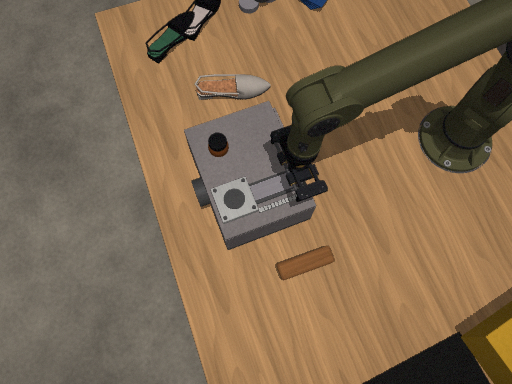

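```bash
python3 -c "
from bench import order
print(order.close_job())"; python3 st.py
```

```text
the job is handed in; nothing more can be done
None
the job is handed in; nothing more can be done
```

I pushed the dust drawer home, pulled the gate post out to the pointer, and handed the job in at about 10 s while still holding the post.

- **Drawer:** A push that ended against a hard stop (about 19 N) seated it. The picture afterwards put its front face 143 mm in front of the unit's origin, against 142 mm when home.
- **Gate slide:** The tool moved 38.9 mm after I gripped the post. The line-to-pointer distance measured beforehand was 38.9 mm in the top view and 37.5 mm in the scene view, so I aimed for 38.2 mm.
- **Hold:** At the last check the jaws were stopped on the post at 21.2 mm, with the grip set to 35 N. The spring was pulling back with about 4 to 6 N, and the tool position did not change between the last two readings.
- **Bystanders:** The shoe, brush and jar looked unmoved in the last scene picture.

**Not confirmed:** The gripper hid the post and pointer from both cameras at the end. The final alignment therefore rests on how far the tool moved, assuming the post did not slip in the jaws, and not on a direct sighting. The hand-in reports no verdict, and the state could not be read afterwards.

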